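Empty the sample tumbler into its catch tray

TASK

Empty the sample tumbler: first push the white catch tray fully home under the drum, then turn the blue drum by its crank, over the top and away from the robot, until its yellow-edged port faces down and all four rock plugs have dropped into the tray. Leave the port facing down, the tray home and the crank released, and do not disturb the bottle, the slide box or the beaker.

Things in the scene. Friction and masses are not known exactly. Their poses are not given: they have to be found in the camera images.
- cradle: Grey stand fixed to the bench: base plate 200 (x) by 190 (y) by 12 mm, posts at x = +-88, y = +-67 mm, cross bars with tops 146 mm above the bench. Origin: centre of the underside, on the bench. Turned up to 20 degrees either way; its y axis is parallel to the drum's axis and points to the crank end, its x axis points away from the robot.
- axis_mid (a point): Middle of the drum on its axis, 135 mm above the bench; axes as those of the cradle. The blue drum is 112 mm in diameter and 116 mm long, along y.
- drum (a joint): Angle of the drum in rad: 0 = port up, grows as the drum's top moves away from the robot (turning about cradle +y), 1.57 = port facing away from the robot, 3.14 = port straight down. Stops at -0.75 and 3.4; starts between -0.5 and 0.5. Stiff bearing: stays where it is left, takes about 0.2 N m (3 to 5 N at the crank handle).
- port_mid (a point): Middle of the drum's port opening, 53 mm from the axis. The port is 64 mm wide and 88 mm long (along y), with yellow edges; this point turns with the drum and its z axis points out of the port.
- handle_mid (a point): Centre of the red crank handle, a round bar 22 mm in diameter, 72 mm long, parallel to the drum's axis; it spins freely about itself. 65 mm from the axis, 126 mm along cradle +y from the drum's middle; the steel crank arm is 39 mm to its -y side. At drum angle 0 it is level with the axis on the robot's side (cradle -x), at 1.57 on top, at 3.14 level on the far side. Turns with the drum.
- tray (a joint): How far the white catch tray is pulled out, in m: 0 = fully home under the drum (end stop), it starts 0.06 to 0.10 out; it slides in the cradle along the cradle's y, out towards -y. Stays where it is left; takes about 2.5 N to slide.
- tab_mid (a point): Centre of the orange upright tab on the tray's arm: 56 mm wide (cradle x), 9 mm thick (y), from 19 to 69 mm above the bench; this point is 44 mm above the bench. With the tray home it is 170.5 mm from the drum's middle on the cradle's -y side; when the tray is out, that much further. Push it towards cradle +y.
- tray_floor (a point): Centre of the tray's inner floor, 17 mm above the bench (axes as the cradle's; it slides with the tray). The tray is 140 mm (x) by 160 mm (y) outside, 4 mm walls, rim 35 mm above this point.
- plug0_mid (a point): Centre of a rust-red rock core plug, a cylinder 25 mm in diameter and 32 mm long (its own y), about 42 g, loose inside the drum at the start.
- plug1_mid (a point): Centre of a grey rock core plug, the same size, in the drum.
- plug2_mid (a point): Centre of a sand-coloured rock core plug, the same size, in the drum.
- plug3_mid (a point): Centre of a dark green-grey rock core plug, the same size, in the drum.
- dropper: Bystander: small white dropper bottle with a yellow cap, 44 mm in diameter, 85 mm high, origin under its foot.
- slide_box: Bystander: green box for slides, 100 by 75 by 35 mm, origin under its centre.
- beaker: Bystander: white beaker, 76 mm in diameter at the rim, 90 mm high, origin under its foot.

How it is judged:
By the outcome, as a careful person would: the job done as asked, in the order asked, and still so for the second after the job is handed in, with the robot touching nothing.
It also fails if it takes over 64 s, if anything falls off the work surface, if the arm or the gripper's body presses on something with over 40 N, if the wrist force passes 120 N, or if a joint passes its speed limit or range.

ROBOT

A 6-joint arm with a two-finger parallel gripper is mounted at the origin on the work surface. World frame = base frame: x ahead of the robot, y to its left, z up, the work surface at z = 0. Lengths are in m, angles in rad, forces in N, time in s.
With the tool pointing down it reaches from about 0.25 to 0.775 m from the base axis. Payload 4 kg.
Tool frame: the origin (TCP) lies midway between the tips of the shut fingers; the grasp point (between the pads) lies 19 mm behind it; y points along the fingers, x is the direction in which the jaws open and shut, and the axes are right-handed (so a half turn about y gives the same grasp; the last joint's range is limited). The gripper opens to 94 mm and grips with 3 to 60 N. Pads are 16 mm wide; open, the fingers measure 119 mm over their backs; the gripper's body (75 mm by 177 mm) begins 78 mm behind the grasp point.
Start: joints at [1.19, 0.087, 1.371, -0, 1.684, -0.103], TCP at [0.151, 0.529, 0.206] pointing down, gripper open.
Joint ranges: [-3.1, 3.1], [-0.76, 2.03], [0.27, 2.55], [-1.08, 4.22], [0.17, 2.65], [-2.57, 2.57]. Speed limits (rad/s): [2.79, 2.79, 3.14, 3.14, 3.14, 3.14].

INTERFACE

Orientations are given as [roll, pitch, yaw] about the fixed x, y, z axes, in that order (R = Rz(yaw) Ry(pitch) Rx(roll)).
In Python, from bench import robot, snapshot, camera_info, ticket gives the robot as it stands.
- The arm moves only by the shell command python3 -m creep 'ROWS'. ROWS is JSON, a list of rows, each an object with "slide": the shift along the tool's x, y, z in mm, a list of three; "roll": the turn about the tool's y in degrees; "grip": the closure, from 0 (fully open) to 1 (shut). In form: [{"slide": [x, y, z], "roll": roll, "grip": grip}, ...]. A call has 1 to 20 rows; each row is the pose to reach, as a shift and turn from the pose commanded when the call began, along the tool's axes at that moment; what a row does not reach only later rows make up. A row lasts 1/12 s, in which the tool goes at most 41.7 mm and 7.16 degrees, less where a joint would pass 70% of its speed; a pose out of reach is approached as far as the arm can. A call with a gripper value outside its range is refused whole. The fingers move at their own pace and stop on an object; the grip force is fixed at half the most. Time passes only in rows, so rows that repeat a pose let the fingers close. It gives the time, the measured TCP pose, the force and the opening at its end, in the units of the state.
- robot.get_obs(): the state, without advancing time (a new reading comes with each control period).
- snapshot(name): name is "scene" or "top"; returns the picture (480x640x3 uint8, red, green, blue); there is no depth.
- camera_info(name): a dict with "fx", "fy", "cx", "cy" (pixels), "dist" ([k1, k2, p1, p2, k3] as OpenCV has them; the pictures are not rectified), "cam_to_world" (4x4, takes a point from camera to world coordinates). Camera axes: x right, y down, z forward; pixel columns grow to the right and rows downward; lengths in m; the calibration is good to about 2 mm. A picture is of the moment at which its call begins. camera_info takes no time and is no camera call.
- ticket.close_job(): hands the job in, once; it reports no verdict.
The state is a dict: "time": time; "joint_positions": joint angles; "qvel": joint speeds; "joint_torque": joint torques, N m; "tool_pos": TCP position; "ee_rot": TCP orientation; "wrist_force": force on the tool from outside, world axes, zero at the start; "wrist_torque": the same for the moment, N m; "width": finger opening in m.
Only numpy, scipy, OpenCV 4.12 (cv2) and the standard library are available. Lean on these libraries where they do the work, as an engineer would, in place of code of your own. Each camera call takes 0.05 s, during which the arm holds its last target.

## Working session

There is one attempt and no reset: what is moved stays moved. The work goes in short steps, Python scripts to look and compute and a shell command to move; the robot and the scene stay as the last step left them, time stands still between calls to the robot, and variables do not carry over. Pictures are saved under pics/ and viewed, and the job is handed in when it is done.

```bash
ls; mkdir -p pics; python3 - <<'E'
from bench import robot, snapshot, camera_info
import cv2,json
o=robot.get_obs(); print(o)
for n in("scene","top"):
    im=snapshot(n); cv2.imwrite(f"pics/{n}0.png",im[:,:,::-1]); c=camera_info(n); print(n,c)
E
```

```text
pics
{'time': 0.0, 'joint_positions': array([ 1.18991985e+00,  8.79376284e-02,  1.37223596e+00, -2.20830064e-05,
        1.68360233e+00, -1.03109664e-01]), 'qvel': array([ 2.05769479e-05,  1.38478046e-03,  9.66445803e-04,  2.42500526e-04,
       -1.33724388e-03,  3.16132814e-04]), 'joint_torque': array([-1.29177941e-03, -3.40165365e+01, -3.02433300e+01,  7.16856821e-02,
        3.29183810e-02, -1.58140456e-04]), 'tool_pos': array([0.15062693, 0.52840213, 0.20432296]), 'ee_rot': array([-1.57059344,  0.00217393,  1.29302728]), 'wrist_force': array([-0.05312332, -0.34728743, -0.73631463]), 'wrist_torque': array([-0.03310947,  0.02803571,  0.02272069]), 'width': 0.09446270688455079}
scene {'fx': 471.4764715580979, 'fy': 471.4764715580979, 'cx': 327.24243195993506, 'cy': 245.73043192093476, 'dist': array([-0.07820184,  0.        ,  0.        ,  0.        ,  0.        ]), 'cam_to_world': array([[ 0.39747763,  0.70282853, -0.5899522 ,  1.14583506],
       [ 0.91749537, -0.31464648,  0.24331016, -0.30256906],
       [-0.01462106, -0.63798875, -0.76990686,  0.93522547],
       [ 0.        ,  0.        ,  0.        ,  1.        ]])}
top {'fx': 468.98306955813655, 'fy': 468.98306955813655, 'cx': 316.56104656452703, 'cy': 238.6822210909084, 'dist': array([-0.0445414,  0.       ,  0.       ,  0.       ,  0.       ]), 'cam_to_world': array([[ 0.00226686, -0.9969555 ,  0.07793972,  0.43228465],
       [-0.99987506, -0.00347896, -0.0154195 , -0.02583439],
       [ 0.01564371, -0.07789503, -0.99683882,  1.46131031],
       [ 0.        ,  0.        ,  0.        ,  1.        ]])}
```

View pics/scene0.png

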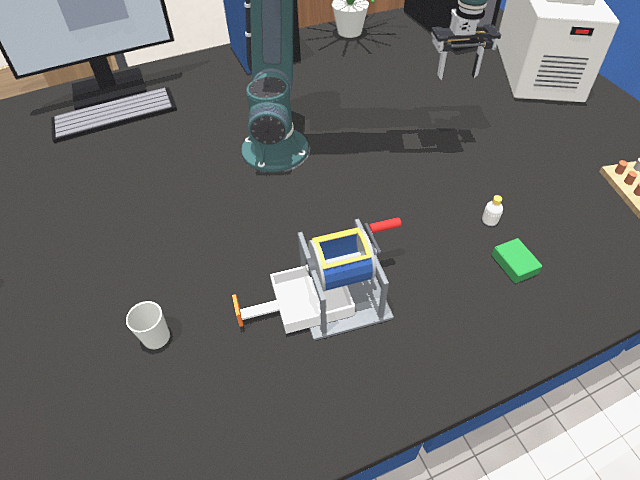

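View pics/top0.png

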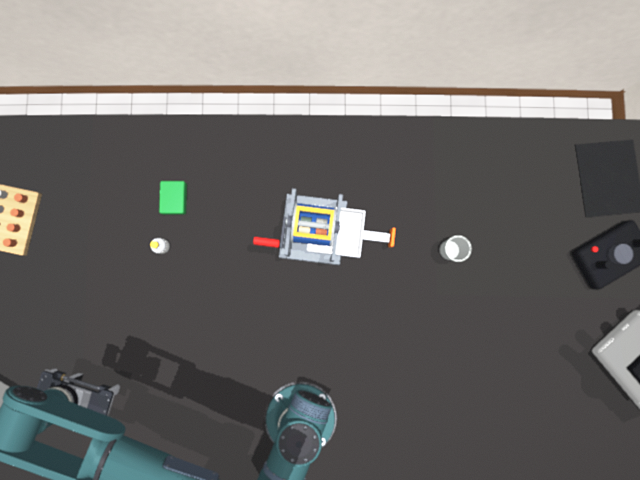

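The scene view shows the drum with its port up at (343,250), the red handle at (385,225), the orange tab at (238,310) and the beaker at (148,325). The top view shows the handle at (267,242), tab at (392,237), port at (314,225), beaker at (455,248), dropper at (159,246) and slide box at (173,197). Next I measure these.

```bash
cat > h.py <<'E'
import numpy as np, cv2
from bench import robot, snapshot, camera_info
def ray(n,uv):
    c=camera_info(n); K=np.array([[c['fx'],0,c['cx']],[0,c['fy'],c['cy']],[0,0,1]])
    p=cv2.undistortPoints(np.array([[uv]],float),K,np.array(c['dist']))[0,0]
    T=np.array(c['cam_to_world']); return T[:3,3], T[:3,:3]@np.array([p[0],p[1],1.])
def plane(n,uv,z):
    o,d=ray(n,uv); return o+d*(z-o[2])/d[2]
def tri(a,b):
    o1,d1=ray("scene",a);o2,d2=ray("top",b)
    d1=d1/np.linalg.norm(d1);d2=d2/np.linalg.norm(d2)
    s=np.linalg.lstsq(np.c_[d1,-d2],o2-o1,rcond=None)[0]
    p,q=o1+s[0]*d1,o2+s[1]*d2
    return (p+q)/2,np.linalg.norm(p-q)
R={'red':((0,150,90),(6,255,255)),'orange':((7,190,120),(18,255,255)),'yellow':((22,150,120),(33,255,255)),'green':((50,120,60),(75,255,255)),'blue':((100,150,50),(125,255,255))}
def blobs(im,c,roi,amin=15):
    m=cv2.inRange(cv2.cvtColor(im,cv2.COLOR_RGB2HSV),*map(np.array,R[c]))
    x0,y0,x1,y1=roi; mm=np.zeros_like(m); mm[y0:y1,x0:x1]=m[y0:y1,x0:x1]
    n,l,s,ce=cv2.connectedComponentsWithStats(mm)
    out=[]
    for i in range(1,n):
        if s[i,4]>=amin:
            ys,xs=np.where(l==i)
            out.append((s[i,4],ce[i].round(1),cv2.minAreaRect(np.c_[xs,ys].astype(np.float32))))
    return sorted(out,key=lambda t:-t[0])
E
python3 - <<'E'
from h import *
s=snapshot("scene");t=snapshot("top")
for c in R:
  print(c)
  for n,im,roi in(("scene",s,(180,180,560,350)),("top",t,(140,170,480,280))):
    for b in blobs(im,c,roi)[:4]: print(' ',n,b[0],b[1],np.round(cv2.boxPoints(b[2])).tolist())
cv2.imwrite("pics/ct.png",cv2.resize(t[180:280,240:410,::-1],None,fx=4.7,fy=4.7,interpolation=cv2.INTER_CUBIC))
cv2.imwrite("pics/cs.png",cv2.resize(s[205:345,225:410,::-1],None,fx=4.2,fy=4.2,interpolation=cv2.INTER_CUBIC))
E
```

```text
red
  scene 288 [384.9 224.5] [[369.0, 224.0], [399.0, 216.0], [401.0, 225.0], [371.0, 233.0]]
  top 215 [266.  241.7] [[252.0, 244.0], [253.0, 236.0], [279.0, 239.0], [278.0, 247.0]]
orange
  top 25 [390.5 237.4] [[389.0, 246.0], [390.0, 229.0], [392.0, 229.0], [390.0, 246.0]]
yellow
  scene 25 [496.  201.6] [[493.0, 199.0], [500.0, 199.0], [500.0, 203.0], [493.0, 203.0]]
  top 105 [314.5 210. ] [[298.0, 210.0], [298.0, 207.0], [332.0, 210.0], [332.0, 213.0]]
  top 85 [312.6 235.2] [[294.0, 234.0], [294.0, 232.0], [329.0, 235.0], [329.0, 238.0]]
  top 17 [392.6 236.1] [[391.0, 244.0], [393.0, 229.0], [394.0, 229.0], [392.0, 244.0]]
green
  scene 1326 [516.3 260.1] [[489.0, 252.0], [514.0, 231.0], [544.0, 268.0], [519.0, 288.0]]
  top 868 [172.3 197.1] [[159.0, 181.0], [186.0, 181.0], [186.0, 213.0], [159.0, 213.0]]
blue
  scene 307 [346.  268.5] [[323.0, 270.0], [370.0, 258.0], [373.0, 270.0], [326.0, 283.0]]
  scene 132 [336.6 247.3] [[319.0, 243.0], [356.0, 234.0], [360.0, 250.0], [324.0, 259.0]]
  scene 35 [334.6 286.2] [[326.0, 284.0], [347.0, 283.0], [347.0, 288.0], [326.0, 289.0]]
  scene 15 [352.2 273.9] [[349.0, 274.0], [354.0, 271.0], [356.0, 274.0], [351.0, 277.0]]
  top 143 [310.3 240.7] [[294.0, 241.0], [294.0, 237.0], [328.0, 241.0], [328.0, 245.0]]
  top 121 [314.  215.7] [[299.0, 218.0], [300.0, 212.0], [329.0, 215.0], [328.0, 222.0]]
  top 18 [312.4 230.2] [[311.0, 228.0], [314.0, 228.0], [314.0, 232.0], [311.0, 232.0]]
```

View pics/ct.png

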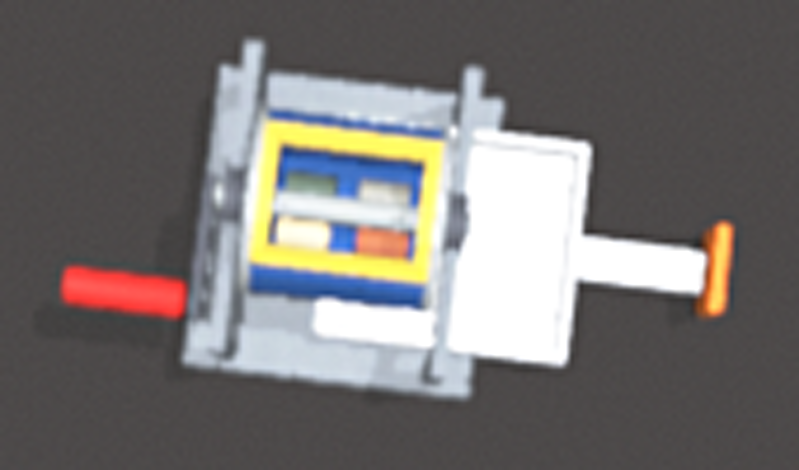

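View pics/cs.png

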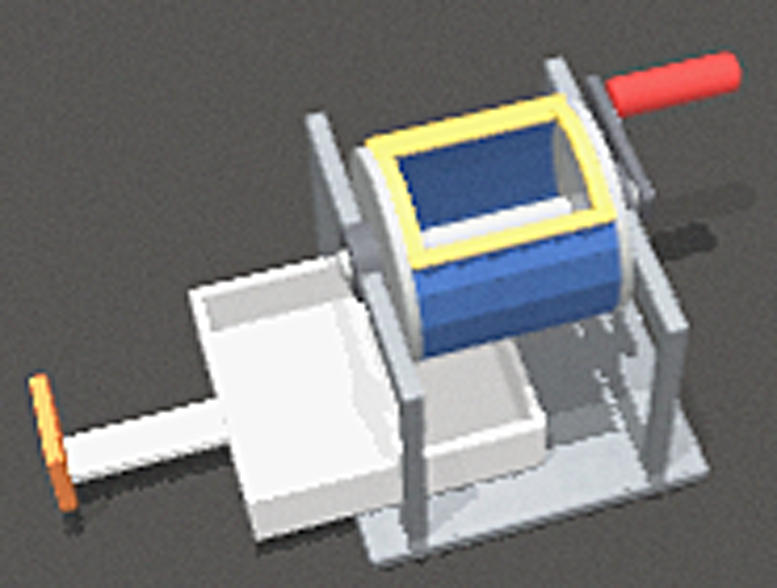

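```bash
python3 - <<'E'
from h import *
f=lambda p:(p[0]/4.7+240-.4,p[1]/4.7+180-.4); g=lambda p:(p[0]/4.2+225-.4,p[1]/4.2+205-.4)
P=lambda n,v:print(n,np.round(v,4))
bars=[plane("top",f(p),.146) for p in((253,42),(228,355),(474,70),(437,378))]
for b in bars:P('bar',b)
P('barmean',np.mean(bars,0))
base=[plane("top",f(p),.012) for p in((185,365),(470,397),(505,98),(222,65))]
for b in base:P('base',b)
P('basemean',np.mean(base,0))
v=base[2]-base[1]; P('yaw long1',np.degrees(np.arctan2(v[1],v[0])))
v=base[3]-base[0]; P('yaw long2',np.degrees(np.arctan2(v[1],v[0])))
v=base[0]-base[1]; P('side',(np.degrees(np.arctan2(v[1],v[0]))-90,np.linalg.norm(v)))
v=base[3]-base[2]; P('side',(np.degrees(np.arctan2(v[1],v[0]))-90,np.linalg.norm(v)))
for i in(0,2):
  v=bars[i]-bars[i+1]; P('baryaw',(np.degrees(np.arctan2(v[1],v[0])),np.linalg.norm(v)))
print('handle',tri((384.9,224.5),(266,241.7)))
# handle ends axis
a=tri(g((737,72)),f((68,287)));b=tri(g((613,99)),f((184,299)));print('ends',a,b,np.linalg.norm(a[0]-b[0]))
v=a[0]-b[0];P('handle yaw',np.degrees(np.arctan2(v[1],v[0]))-90)
print('tab top',tri(g((40,380)),f((727,226))),tri(g((60,445)),f((716,270))))
for p in((727,226),(711,313)):P('tab top z69',plane("top",f(p),.069))
# yellow outer corners
for s,t in(((370,140),(266,127)),((565,95),(442,135))): pass
for s,t in(((365,140),(250,265)),((562,97),(0,0))): pass
# port corner: scene near-robot/-y =(365,142) top-> (430,283); near/+y=(560,97)->(250,262); far/-y=(415,265)->(443,135); far/+y=(615,213)->(268,122)
C=[tri(g(s),f(t)) for s,t in(((365,142),(430,283)),((560,97),(248,262)),((415,265),(443,137)),((615,213),(266,124)))]
for c in C:P('port',[*c[0],c[1]])
P('portmean',np.mean([c[0] for c in C],0))
for n,uv,z in(("top",(455,246),.09),("scene",(146,315),.09),("scene",(496,199),.085),("top",(157,246),.085),("top",(172.3,197.1),.035)):P(n+str(z),plane(n,uv,z))
E
```

```text
bar [0.6776 0.0198 0.146 ]
bar [0.4886 0.0335 0.146 ]
bar [ 0.6612 -0.1137  0.146 ]
bar [ 0.4752 -0.0913  0.146 ]
barmean [ 0.5756 -0.0379  0.146 ]
base [0.4877 0.0677 0.012 ]
base [ 0.4672 -0.1196  0.012 ]
base [ 0.6658 -0.1433  0.012 ]
base [0.687  0.0449 0.012 ]
basemean [ 0.5769 -0.0376  0.012 ]
yaw long1 -6.7821
yaw long2 -6.5331
side [-6.2424  0.1885]
side [-6.4422  0.1893]
baryaw [-4.1531  0.1895]
baryaw [-6.8839  0.1873]
handle (array([0.52702829, 0.09697145, 0.1328216 ]), np.float64(0.00017703551071246014))
ends (array([0.5308968 , 0.13280524, 0.12991709]), np.float64(0.003429012280626736)) (array([0.52314054, 0.06139975, 0.13243917]), np.float64(0.0011218153061042853)) 0.0718697754924594
handle yaw -6.1993
tab top (array([ 0.56865578, -0.2725337 ,  0.12471378]), np.float64(0.005283932601901723)) (array([ 0.54987903, -0.27608185,  0.03860553]), np.float64(0.004251849500415275))
tab top z69 [ 0.575  -0.2801  0.069 ]
tab top z69 [ 0.5194 -0.2693  0.069 ]
port [ 0.5302 -0.0852  0.1741  0.0013]
port [0.5418 0.0203 0.172  0.0014]
port [ 6.156e-01 -9.320e-02  1.787e-01  1.000e-04]
port [0.6233 0.0104 0.1743 0.0009]
portmean [ 0.5777 -0.0369  0.1748]
top0.09 [ 0.5192 -0.4562  0.09  ]
scene0.09 [ 0.5161 -0.4611  0.09  ]
scene0.085 [0.5284 0.4229 0.085 ]
top0.085 [0.5167 0.422  0.085 ]
top0.035 [0.6704 0.3955 0.035 ]
```

```bash
cat >> h.py <<'E'
from scipy.spatial.transform import Rotation as Ro
C0=np.array([.577,-.0377,0]); PSI=-0.113
CX=np.array([np.cos(PSI),np.sin(PSI),0]);CY=np.array([-np.sin(PSI),np.cos(PSI),0]);Z=np.array([0,0,1.])
def cr(x,y,z): return C0+CX*x+CY*y+Z*z
def go(p,yaw=PSI):
    o=robot.get_obs(); M=Ro.from_euler('xyz',o['ee_rot']).as_matrix()
    s=M.T@(np.array(p)-o['tool_pos'])*1000
    d=np.degrees(o['ee_rot'][2]-yaw)
    return s.round(1),round((d+180)%360-180,1)
E
python3 - <<'E'
from h import *
print(go(cr(-.003,-.285,.25)), go(cr(-.003,-.285,.03)),cr(-.003,-.285,.25))
E
```

```text
(array([-709.4,  -44.4, -609. ]), np.float64(80.6)) (array([-709.1,  175.6, -609.1]), np.float64(80.6)) [ 0.54188263 -0.32054407  0.25      ]
```

```bash
python3 -m creep '[{"slide":[0,-40,0],"roll":0,"grip":1},{"slide":[-27,-45,-23],"roll":6,"grip":1},{"slide":[-54,-45,-46],"roll":12,"grip":1},{"slide":[-81,-45,-69],"roll":18,"grip":1},{"slide":[-108,-45,-92],"roll":24,"grip":1},{"slide":[-135,-45,-115],"roll":30,"grip":1},{"slide":[-165,-45,-141],"roll":36,"grip":1},{"slide":[-195,-45,-167],"roll":42,"grip":1},{"slide":[-225,-45,-193],"roll":48,"grip":1},{"slide":[-255,-45,-219],"roll":54,"grip":1},{"slide":[-285,-45,-244],"roll":60,"grip":1},{"slide":[-315,-45,-270],"roll":66,"grip":1},{"slide":[-345,-45,-296],"roll":72,"grip":1},{"slide":[-375,-45,-322],"roll":78,"grip":1},{"slide":[-405,-45,-348],"roll":80.6,"grip":1},{"slide":[-435,-45,-373],"roll":80.6,"grip":1},{"slide":[-465,-45,-399],"roll":80.6,"grip":1},{"slide":[-495,-45,-425],"roll":80.6,"grip":1},{"slide":[-525,-45,-451],"roll":80.6,"grip":1},{"slide":[-555,-45,-476],"roll":80.6,"grip":1}]'; python3 - <<'E'
from h import *
print(go(cr(-.003,-.285,.25)), go(cr(-.003,-.285,.03)))
E
```

```text
time: 1.87
tool_pos: [0.4567, -0.1374, 0.2503]
ee_rot: [-1.571, -0.0, -0.115]
wrist_force: [0.5, 0.2, 0.1]
width: 0.0004
(array([ 105.5,    0.2, -172.2]), np.float64(-0.1)) (array([ 105.5,  220.2, -172.2]), np.float64(-0.1))
```

```bash
python3 -m creep '[{"slide":[18,0,-29],"roll":0,"grip":1},{"slide":[36,0,-58],"roll":0,"grip":1},{"slide":[54,0,-87],"roll":0,"grip":1},{"slide":[72,0,-116],"roll":0,"grip":1},{"slide":[90,0,-145],"roll":0,"grip":1},{"slide":[105,0,-172],"roll":0,"grip":1},{"slide":[105,35,-172],"roll":0,"grip":1},{"slide":[105,70,-172],"roll":0,"grip":1},{"slide":[105,105,-172],"roll":0,"grip":1},{"slide":[105,140,-172],"roll":0,"grip":1},{"slide":[105,170,-172],"roll":0,"grip":1},{"slide":[105,195,-172],"roll":0,"grip":1},{"slide":[105,215,-172],"roll":0,"grip":1},{"slide":[105,220,-172],"roll":0,"grip":1},{"slide":[105,220,-172],"roll":0,"grip":1}]'; python3 - <<'E'
from h import *
print(go(cr(-.003,-.285,.03)), go(cr(-.003,-.1705,.03)))
t=snapshot("top");s=snapshot("scene")
cv2.imwrite("pics/ct1.png",cv2.resize(t[180:280,240:410,::-1],None,fx=4.7,fy=4.7,interpolation=cv2.INTER_CUBIC))
cv2.imwrite("pics/cs1.png",cv2.resize(s[205:345,185:410,::-1],None,fx=3.5,fy=3.5,interpolation=cv2.INTER_CUBIC))
E
```

```text
time: 3.12
tool_pos: [0.5397, -0.3171, 0.0278]
ee_rot: [-1.568, 0.005, -0.114]
wrist_force: [-0.1, -0.5, -0.4]
width: 0.0003
(array([ 2.5, -2.2, -3.2]), np.float64(-0.0)) (array([  2.5,  -1.9, 111.3]), np.float64(-0.0))
```

View pics/cs1.png

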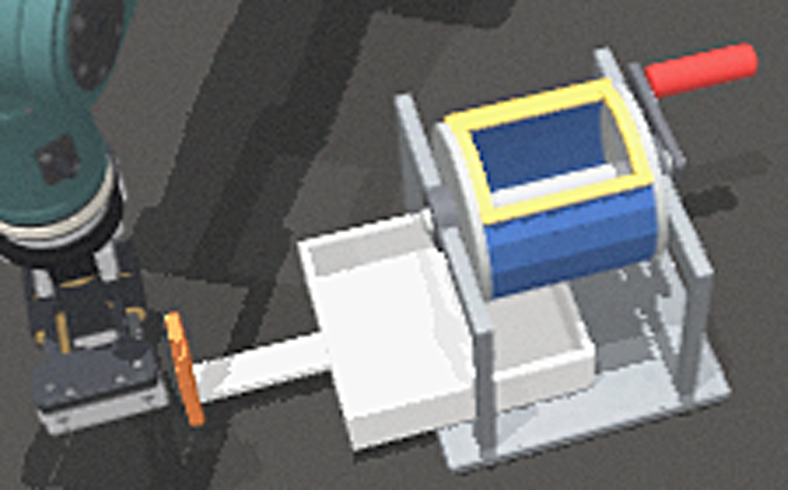

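View pics/ct1.png

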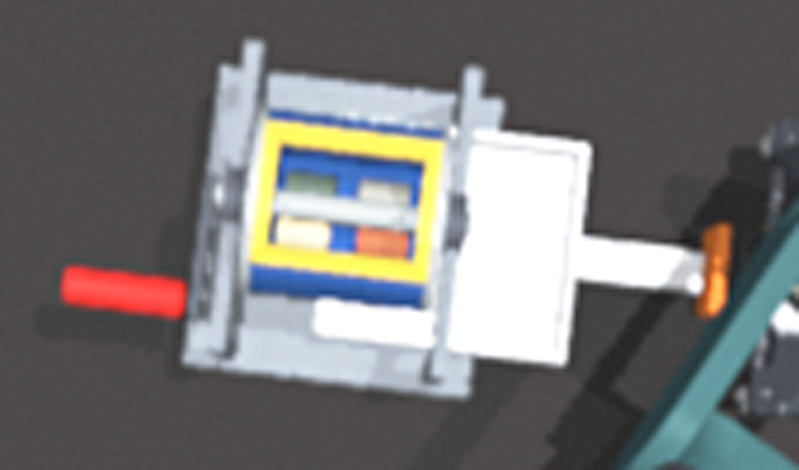

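Scene picture: the shut gripper stands just outside the orange tab at (185,368), and the top view shows nothing else touched. Now I push the tray home.

```bash
python3 -m creep '[{"slide":[2,0,8],"roll":0,"grip":1},{"slide":[2,0,16],"roll":0,"grip":1},{"slide":[2,0,24],"roll":0,"grip":1},{"slide":[2,0,32],"roll":0,"grip":1},{"slide":[2,0,40],"roll":0,"grip":1},{"slide":[2,0,48],"roll":0,"grip":1},{"slide":[2,0,56],"roll":0,"grip":1},{"slide":[2,0,64],"roll":0,"grip":1},{"slide":[2,0,71],"roll":0,"grip":1},{"slide":[2,0,77],"roll":0,"grip":1},{"slide":[2,0,82],"roll":0,"grip":1},{"slide":[2,0,86],"roll":0,"grip":1},{"slide":[2,0,89],"roll":0,"grip":1},{"slide":[2,0,91],"roll":0,"grip":1},{"slide":[2,0,92],"roll":0,"grip":1}]'; python3 - <<'E'
from h import *
print(go(cr(-.003,-.1705,.03)))
E
```

```text
time: 4.47
tool_pos: [0.5537, -0.2267, 0.0304]
ee_rot: [-1.571, -0.0, -0.114]
wrist_force: [0.8, -2.6, 1.1]
width: 0.0005
(array([-1.2,  0.4, 20. ]), np.float64(-0.0))
```

```bash
python3 -m creep '[{"slide":[0,0,1],"roll":0,"grip":1},{"slide":[0,0,2],"roll":0,"grip":1},{"slide":[0,0,3],"roll":0,"grip":1},{"slide":[0,0,4],"roll":0,"grip":1},{"slide":[0,0,4],"roll":0,"grip":1}]'; python3 -m creep '[{"slide":[0,0,1],"roll":0,"grip":1},{"slide":[0,0,2],"roll":0,"grip":1},{"slide":[0,0,2],"roll":0,"grip":1}]'
```

```text
time: 4.88
tool_pos: [0.5541, -0.2228, 0.0303]
ee_rot: [-1.57, 0.0, -0.114]
wrist_force: [0.9, -1.9, 1.1]
width: 0.0003
time: 5.13
tool_pos: [0.5543, -0.2207, 0.0303]
ee_rot: [-1.57, 0.0, -0.114]
wrist_force: [1.2, -2.0, 0.7]
width: 0.0002
```

```bash
python3 -m creep '[{"slide":[0,0,1],"roll":0,"grip":1},{"slide":[0,0,2],"roll":0,"grip":1},{"slide":[0,0,2],"roll":0,"grip":1}]'; python3 -m creep '[{"slide":[0,0,1],"roll":0,"grip":1},{"slide":[0,0,2],"roll":0,"grip":1},{"slide":[0,0,2],"roll":0,"grip":1}]';python3 - <<'E'
from h import *
print(go(cr(-.003,-.1705,.03)))
E
```

```text
time: 5.38
tool_pos: [0.5544, -0.2203, 0.0304]
ee_rot: [-1.573, -0.0, -0.114]
wrist_force: [1.6, -6.5, 0.4]
width: 0.0008
time: 5.63
tool_pos: [0.5544, -0.2204, 0.0305]
ee_rot: [-1.577, -0.0, -0.115]
wrist_force: [1.3, -10.4, -1.7]
width: 0.0002
(array([-1.1,  0.4, 13.5]), np.float64(-0.1))
```

The tray is at its end stop: the TCP stalled, the force rose to 10 N, and the position is within 1 mm of the prediction. Now I back off and rise.

```bash
python3 -m creep '[{"slide":[0,0,-10],"roll":0,"grip":1},{"slide":[0,0,-30],"roll":0,"grip":1},{"slide":[0,-30,-35],"roll":0,"grip":1},{"slide":[0,-70,-35],"roll":0,"grip":1},{"slide":[0,-110,-35],"roll":0,"grip":1},{"slide":[0,-150,-35],"roll":0,"grip":1},{"slide":[0,-190,-35],"roll":0,"grip":1},{"slide":[0,-225,-35],"roll":0,"grip":1},{"slide":[0,-240,-35],"roll":0,"grip":1},{"slide":[0,-240,-35],"roll":0,"grip":1}]'; python3 - <<'E'
from h import *
print(go(cr(-.065,.130,.27)), go(cr(-.065,.130,.114)))
t=snapshot("top");s=snapshot("scene")
cv2.imwrite("pics/ct2.png",cv2.resize(t[180:280,240:410,::-1],None,fx=4.7,fy=4.7,interpolation=cv2.INTER_CUBIC))
cv2.imwrite("pics/cs2.png",cv2.resize(s[205:345,185:410,::-1],None,fx=3.5,fy=3.5,interpolation=cv2.INTER_CUBIC))
E
```

```text
time: 6.47
tool_pos: [0.5519, -0.2517, 0.2759]
ee_rot: [-1.572, -0.008, -0.113]
wrist_force: [0.1, 1.0, -0.0]
width: 0.0002
(array([-64.1,   4.9, 345.5]), np.float64(0.0)) (array([-65.3, 160.9, 345.7]), np.float64(0.0))
```

View pics/cs2.png

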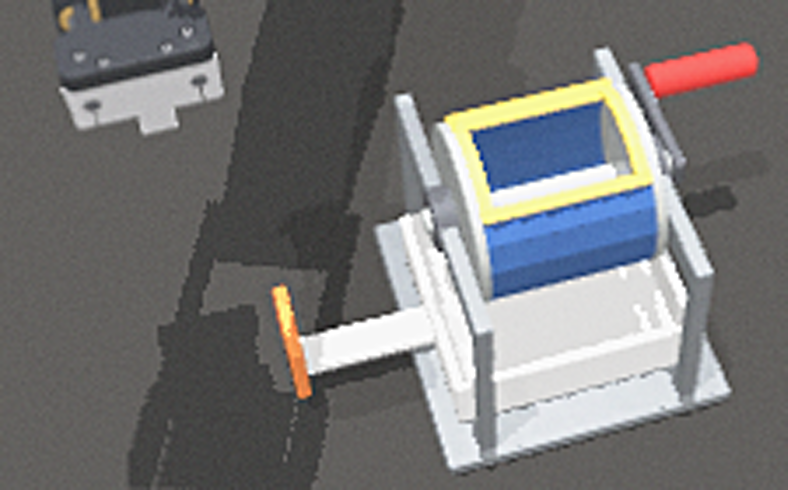

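View pics/ct2.png

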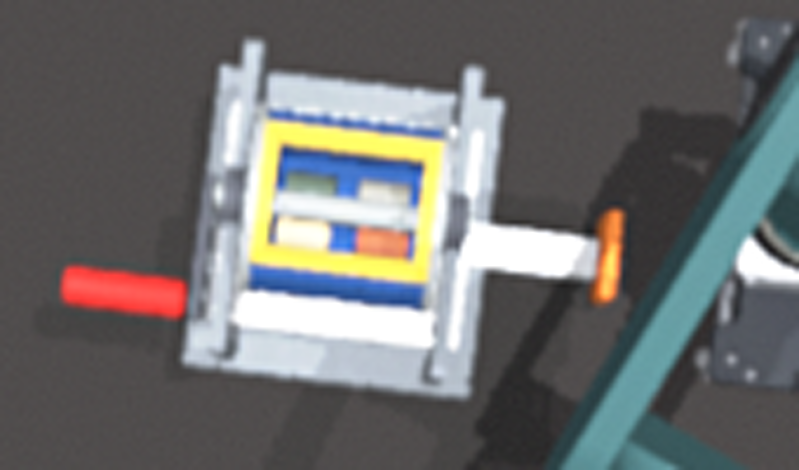

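The tray now lies symmetrically under the drum, between the posts, with the tab at (291,342). The drum has not moved. Next: to above the handle with the jaws opening, then straight down.

```bash
python3 -m creep '[{"slide":[-6,0,32],"roll":0,"grip":0.5},{"slide":[-12,2,64],"roll":0,"grip":0},{"slide":[-18,2,96],"roll":0,"grip":0},{"slide":[-24,2,128],"roll":0,"grip":0},{"slide":[-30,2,160],"roll":0,"grip":0},{"slide":[-36,2,192],"roll":0,"grip":0},{"slide":[-42,2,224],"roll":0,"grip":0},{"slide":[-48,2,256],"roll":0,"grip":0},{"slide":[-54,2,288],"roll":0,"grip":0},{"slide":[-60,2,320],"roll":0,"grip":0},{"slide":[-65,2,346],"roll":0,"grip":0},{"slide":[-65,2,346],"roll":0,"grip":0},{"slide":[-65,2,346],"roll":0,"grip":0}]'; python3 - <<'E'
from h import *
print(go(cr(-.065,.130,.114)))
s=snapshot("scene")
cv2.imwrite("pics/cs3.png",cv2.resize(s[125:345,235:460,::-1],None,fx=2.7,fy=2.7,interpolation=cv2.INTER_CUBIC))
E
```

```text
time: 7.65
tool_pos: [0.5239, 0.1004, 0.2651]
ee_rot: [-1.572, 0.006, -0.111]
wrist_force: [-0.0, 0.5, -0.0]
width: 0.0836
(array([  4.3, 151.1,  -1.1]), np.float64(0.1))
```

View pics/cs3.png

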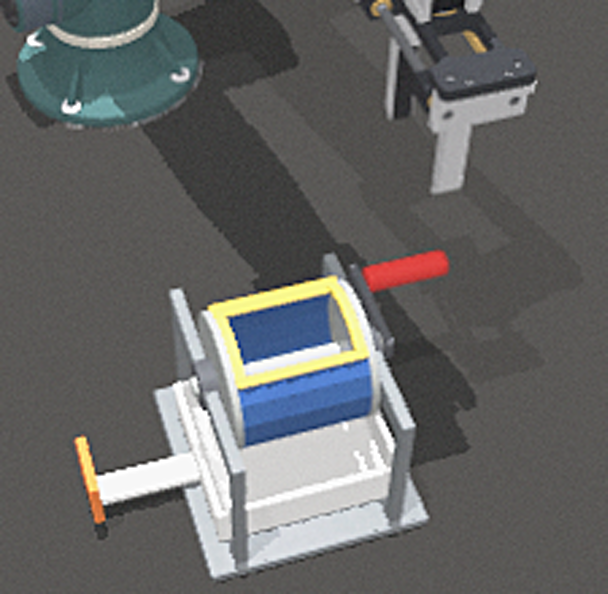

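The jaws straddle the handle from above (handle at (405,270), finger at (450,160)). Descending and closing.

```bash
python3 -m creep '[{"slide":[3,25,0],"roll":0,"grip":0},{"slide":[4,55,0],"roll":0,"grip":0},{"slide":[4,85,0],"roll":0,"grip":0},{"slide":[4,110,0],"roll":0,"grip":0},{"slide":[4,130,0],"roll":0,"grip":0},{"slide":[4,145,0],"roll":0,"grip":0},{"slide":[4,150,0],"roll":0,"grip":0},{"slide":[4,150,0],"roll":0,"grip":0},{"slide":[4,150,0],"roll":0,"grip":0.5},{"slide":[4,150,0],"roll":0,"grip":1},{"slide":[4,150,0],"roll":0,"grip":1},{"slide":[4,150,0],"roll":0,"grip":1},{"slide":[4,150,0],"roll":0,"grip":1},{"slide":[4,150,0],"roll":0,"grip":1},{"slide":[4,150,0],"roll":0,"grip":1}]'; python3 - <<'E'
from h import *
print(go(cr(-.065,.130,.114)))
s=snapshot("scene")
cv2.imwrite("pics/cs4.png",cv2.resize(s[125:345,235:460,::-1],None,fx=2.7,fy=2.7,interpolation=cv2.INTER_CUBIC))
E
```

```text
time: 8.95
tool_pos: [0.5296, 0.099, 0.1188]
ee_rot: [-1.571, -0.001, -0.114]
wrist_force: [-0.0, 0.5, 0.9]
width: 0.0509
(array([-2.5,  4.8, -0.5]), np.float64(-0.0))
```

View pics/cs4.png

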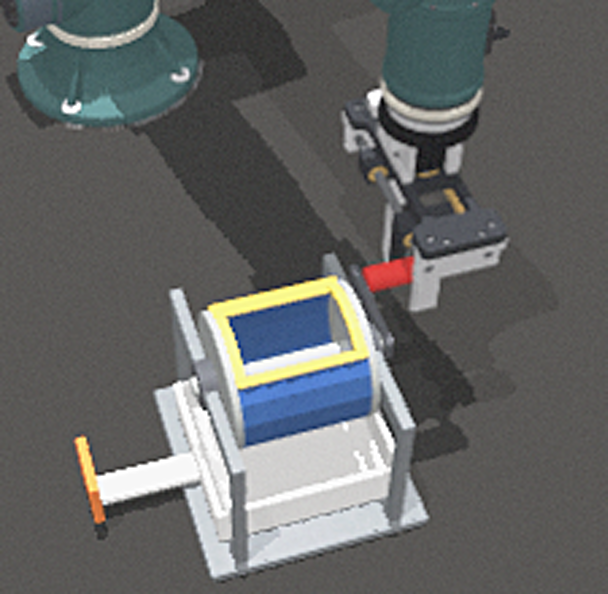

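Still closing, with the finger around the handle at (420,285). I correct the position slightly and finish the close.

```bash
python3 -m creep '[{"slide":[-2,4,0],"roll":0,"grip":1},{"slide":[-2,4,0],"roll":0,"grip":1},{"slide":[-2,4,0],"roll":0,"grip":1},{"slide":[-2,4,0],"roll":0,"grip":1},{"slide":[-2,4,0],"roll":0,"grip":1},{"slide":[-2,4,0],"roll":0,"grip":1},{"slide":[-2,4,0],"roll":0,"grip":1},{"slide":[-2,4,0],"roll":0,"grip":1},{"slide":[-2,4,0],"roll":0,"grip":1}]'
```

```text
time: 9.75
tool_pos: [0.5291, 0.0989, 0.1147]
ee_rot: [-1.57, -0.004, -0.114]
wrist_force: [4.9, 0.4, -2.3]
width: 0.0212
```

The handle is gripped (21 mm opening against its 22 mm). Turning the first 80 degrees along the arc.

```bash
python3 -m creep '[{"slide":[1.5,0,0],"roll":0,"grip":1},{"slide":[2,-5.7,0],"roll":0,"grip":1},{"slide":[3,-11.3,0],"roll":0,"grip":1},{"slide":[4,-16.8,0],"roll":0,"grip":1},{"slide":[6,-22.2,0],"roll":0,"grip":1},{"slide":[8,-27.5,0],"roll":0,"grip":1},{"slide":[10.5,-32.5,0],"roll":0,"grip":1},{"slide":[13.5,-37.3,0],"roll":0,"grip":1},{"slide":[17,-41.8,0],"roll":0,"grip":1},{"slide":[21,-46,0],"roll":0,"grip":1},{"slide":[25,-49.8,0],"roll":0,"grip":1},{"slide":[29.5,-53.2,0],"roll":0,"grip":1},{"slide":[34.5,-56.3,0],"roll":0,"grip":1},{"slide":[39.5,-58.9,0],"roll":0,"grip":1},{"slide":[44.8,-61.1,0],"roll":0,"grip":1},{"slide":[50.2,-62.8,0],"roll":0,"grip":1},{"slide":[55.5,-64,0],"roll":0,"grip":1}]'; python3 - <<'E'
from h import *
o=robot.get_obs();M=Ro.from_euler('xyz',o['ee_rot']).as_matrix()
p=o['tool_pos']-.019*M[:,1]-C0-[0,0,.135];print(p@CX,p@CY,p[2],o['joint_torque'].round(1),M.T@o['wrist_force'])
s=snapshot("scene")
cv2.imwrite("pics/cs5.png",cv2.resize(s[125:345,235:460,::-1],None,fx=2.7,fy=2.7,interpolation=cv2.INTER_CUBIC))
E
```

```text
time: 11.17
tool_pos: [0.5815, 0.0927, 0.1774]
ee_rot: [-1.572, 0.005, -0.114]
wrist_force: [-1.3, -0.4, -13.8]
width: 0.0213
-0.010122426063582999 0.13008948294777609 0.0614427662658866 [  0.3 -46.7 -37.7   0.2  -0.7  -0. ] [-1.20320296 13.8256225  -0.53951545]
```

View pics/cs5.png

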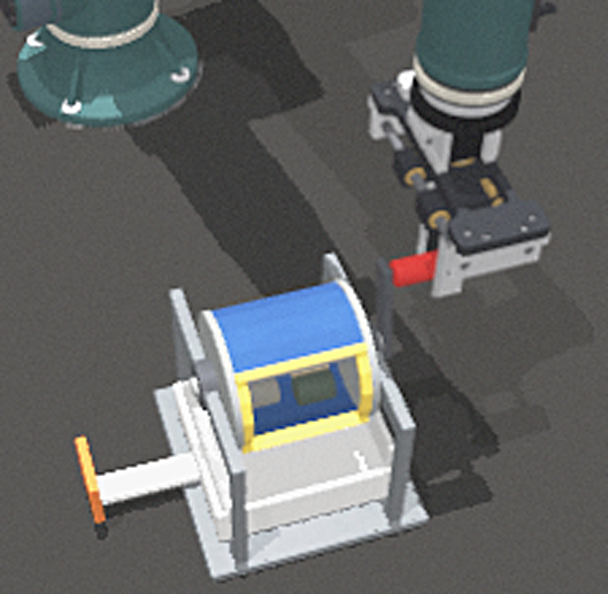

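Drum at about 80 degrees with the port (305,395) facing away; handle still held and plugs inside. The arc command is about 2 mm too high (14 N vertical), so I relax it and go on to 160 degrees.

```bash
python3 -m creep '[{"slide":[5.6,1,0],"roll":0,"grip":1},{"slide":[11.3,1,0],"roll":0,"grip":1},{"slide":[17,1.2,0],"roll":0,"grip":1},{"slide":[22.6,2,0],"roll":0,"grip":1},{"slide":[28.1,3.2,0],"roll":0,"grip":1},{"slide":[33.5,5,0],"roll":0,"grip":1},{"slide":[38.8,7,0],"roll":0,"grip":1},{"slide":[43.8,9.7,0],"roll":0,"grip":1},{"slide":[48.6,12.8,0],"roll":0,"grip":1},{"slide":[53,16.2,0],"roll":0,"grip":1},{"slide":[57.3,20,0],"roll":0,"grip":1},{"slide":[61,24.2,0],"roll":0,"grip":1},{"slide":[64.5,28.7,0],"roll":0,"grip":1},{"slide":[67.6,33.5,0],"roll":0,"grip":1},{"slide":[70.2,38.5,0],"roll":0,"grip":1},{"slide":[72.4,43.8,0],"roll":0,"grip":1},{"slide":[72.4,43.8,0],"roll":0,"grip":1}]'; python3 - <<'E'
from h import *
o=robot.get_obs();M=Ro.from_euler('xyz',o['ee_rot']).as_matrix()
p=o['tool_pos']-.019*M[:,1]-C0-[0,0,.135];print(p@CX,p@CY,p[2],M.T@o['wrist_force'])
s=snapshot("scene")
cv2.imwrite("pics/cs6.png",cv2.resize(s[125:345,235:460,::-1],None,fx=2.7,fy=2.7,interpolation=cv2.INTER_CUBIC))
E
```

```text
time: 12.63
tool_pos: [0.6542, 0.0841, 0.1362]
ee_rot: [-1.572, 0.001, -0.114]
wrist_force: [-6.2, -1.5, -5.9]
width: 0.0213
0.0629661994655801 0.1297045006485271 0.020190768282622368 [-5.96504581  5.93429189 -2.20879093]
```

View pics/cs6.png

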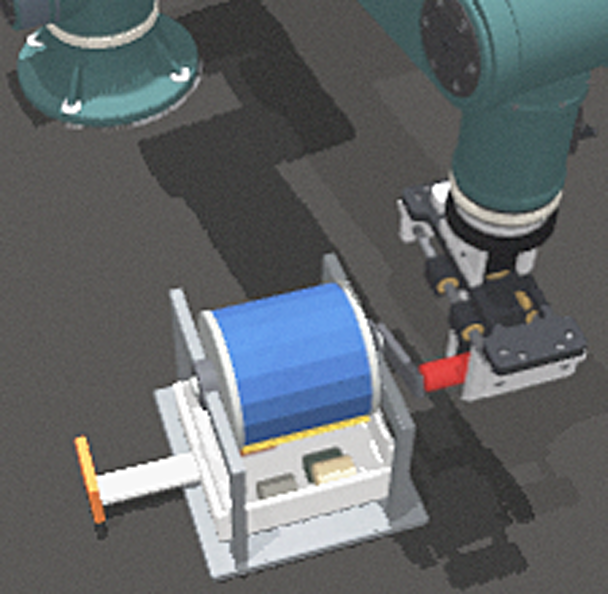

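Three plugs are in the tray (grey (277,485), green (320,460), sand (330,470)), and the handle is still held. Turning the last 18 degrees.

```bash
python3 -m creep '[{"slide":[1,5.4,0],"roll":0,"grip":1},{"slide":[2,11,0],"roll":0,"grip":1},{"slide":[2.7,16.6,0],"roll":0,"grip":1},{"slide":[2.9,19.5,0],"roll":0,"grip":1},{"slide":[2.9,21.5,0],"roll":0,"grip":1},{"slide":[2.9,22,0],"roll":0,"grip":1},{"slide":[2.9,22,0],"roll":0,"grip":1},{"slide":[2.9,22,0],"roll":0,"grip":1}]'; python3 - <<'E'
from h import *
o=robot.get_obs();M=Ro.from_euler('xyz',o['ee_rot']).as_matrix()
p=o['tool_pos']-.019*M[:,1]-C0-[0,0,.135];print(p@CX,p@CY,p[2],M.T@o['wrist_force'])
s=snapshot("scene")
cv2.imwrite("pics/cs7.png",cv2.resize(s[185:345,235:440,::-1],None,fx=3.7,fy=3.7,interpolation=cv2.INTER_CUBIC))
t=snapshot("top")
cv2.imwrite("pics/ct7.png",cv2.resize(t[160:280,220:410,::-1],None,fx=4,fy=4,interpolation=cv2.INTER_CUBIC))
E
```

```text
time: 13.35
tool_pos: [0.6582, 0.0836, 0.1168]
ee_rot: [-1.571, -0.003, -0.114]
wrist_force: [-5.6, -3.1, 1.0]
width: 0.0208
0.06697692077857757 0.12968910745313914 0.0007706492600014214 [-5.25158363 -1.02694845 -3.69812879]
```

View pics/cs7.png

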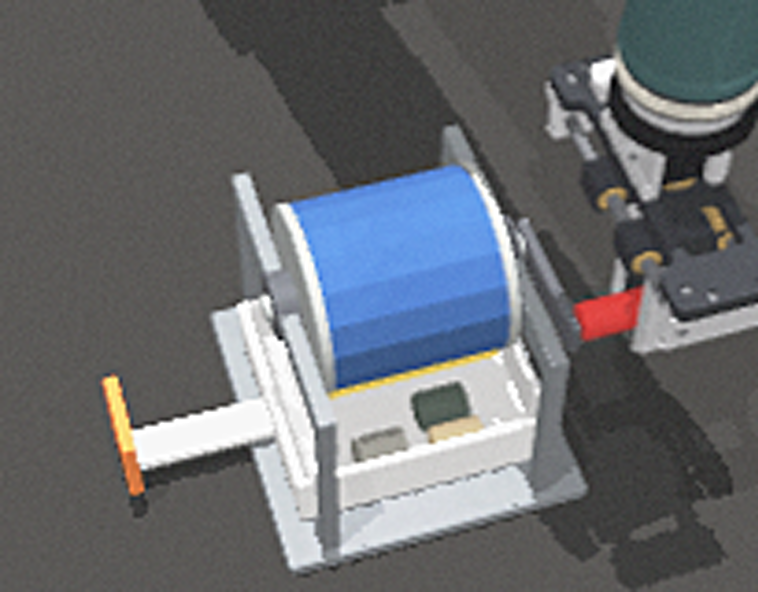

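View pics/ct7.png

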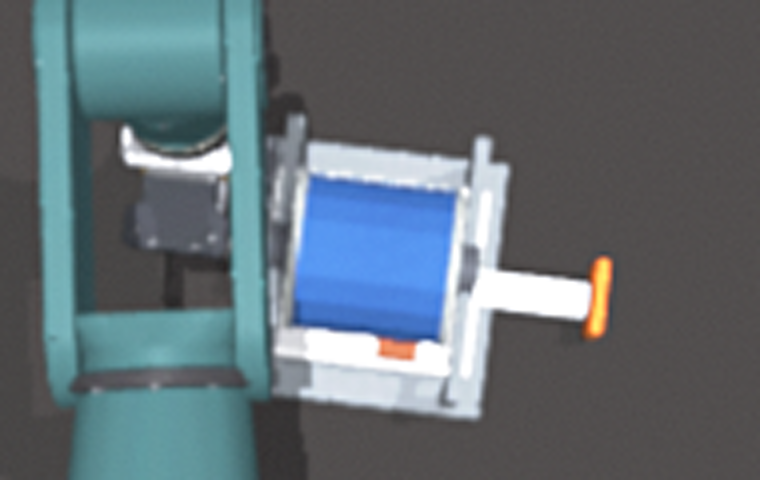

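Four plugs are in sight: green (440,405), grey (380,445) and sand (455,432) in the scene view, and rust-red at (397,347) in the top view, on the near side of the tray. The handle is level on the far side. Releasing and rising.

```bash
python3 -m creep '[{"slide":[-1,0,0],"roll":0,"grip":0.6},{"slide":[-1,0,0],"roll":0,"grip":0.3},{"slide":[-1,0,0],"roll":0,"grip":0},{"slide":[-1,0,0],"roll":0,"grip":0},{"slide":[-1,0,0],"roll":0,"grip":0},{"slide":[-1,0,0],"roll":0,"grip":0},{"slide":[-1,0,0],"roll":0,"grip":0},{"slide":[-1,0,0],"roll":0,"grip":0},{"slide":[-1,-15,0],"roll":0,"grip":0},{"slide":[-1,-40,0],"roll":0,"grip":0},{"slide":[-1,-80,0],"roll":0,"grip":0},{"slide":[-1,-120,0],"roll":0,"grip":0},{"slide":[-1,-150,0],"roll":0,"grip":0},{"slide":[-30,-160,20],"roll":0,"grip":0},{"slide":[-65,-160,40],"roll":0,"grip":0},{"slide":[-100,-160,60],"roll":0,"grip":0},{"slide":[-135,-160,80],"roll":0,"grip":0},{"slide":[-170,-160,100],"roll":0,"grip":0},{"slide":[-205,-160,120],"roll":0,"grip":0},{"slide":[-240,-160,140],"roll":0,"grip":0}]'; python3 -m creep '[{"slide":[-20,0,25],"roll":0,"grip":0},{"slide":[-40,0,55],"roll":0,"grip":0},{"slide":[-60,0,80],"roll":0,"grip":0},{"slide":[-60,0,80],"roll":0,"grip":0}]'; python3 - <<'E'
from h import *
s=snapshot("scene")
cv2.imwrite("pics/cs8.png",cv2.resize(s[185:345,225:440,::-1],None,fx=3.7,fy=3.7,interpolation=cv2.INTER_CUBIC))
t=snapshot("top")
cv2.imwrite("pics/ct8.png",cv2.resize(t[160:280,220:410,::-1],None,fx=4,fy=4,interpolation=cv2.INTER_CUBIC))
cv2.imwrite("pics/t8.png",t[:,:,::-1])
a=blobs(s,'red',(340,180,460,320));b=blobs(t,'red',(240,180,310,280))
print(a[:2],b[:2])
if a and b: 
  p=tri(a[0][1],b[0][1]);q=p[0]-C0;print(p,q@CX,q@CY)
for n,im,r in(("t",t,(300,235,335,255)),):
  print(blobs(im,'orange',r,4),blobs(im,'red',r,4))
p=plane("top",(319,246.8),.03)-C0;print('rust',p@CX,p@CY)
print(blobs(t,'green',(140,170,220,260))[0][1])
E
```

```text
time: 15.12
tool_pos: [0.4331, 0.2514, 0.2727]
ee_rot: [-1.57, -0.0, -0.114]
wrist_force: [-0.2, 1.3, 1.6]
width: 0.094
time: 15.45
tool_pos: [0.3811, 0.3409, 0.2728]
ee_rot: [-1.568, 0.002, -0.107]
wrist_force: [-0.4, 0.6, -0.2]
width: 0.094
[(np.int32(343), array([407.1, 267.4]), ((407.35302734375, 267.4117736816406), (10.186494827270508, 34.440059661865234), 75.96376037597656))] [(np.int32(214), array([271.7, 196.5]), ((271.57427978515625, 196.44325256347656), (25.8380069732666, 8.260231018066406), 7.594643592834473))]
(array([0.6563432 , 0.08185964, 0.13426813]), np.float64(0.00048546180737804156)) 0.06535566368487855 0.1277438410350145
[] []
rust -0.055303828395257625 -0.024179834297771166
[172.3 197.1]
```

View pics/cs8.png

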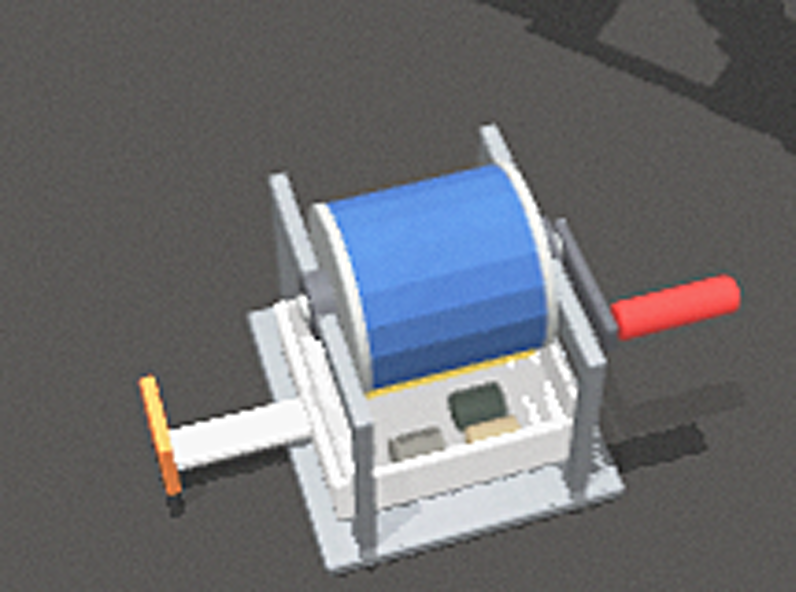

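View pics/ct8.png

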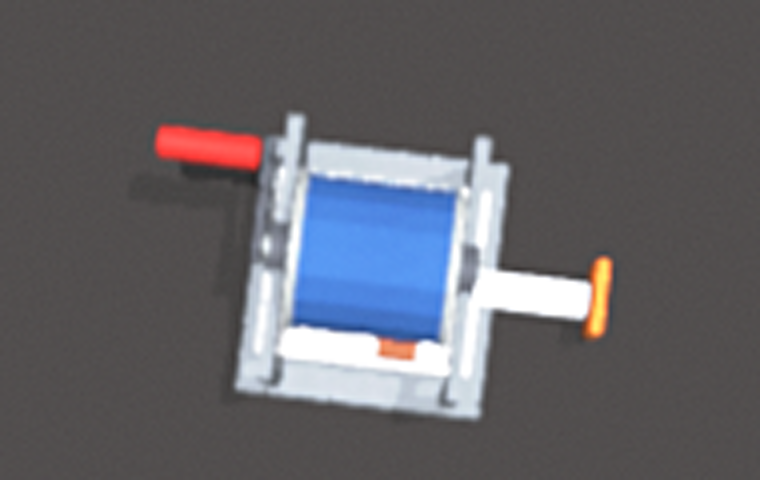

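View pics/t8.png

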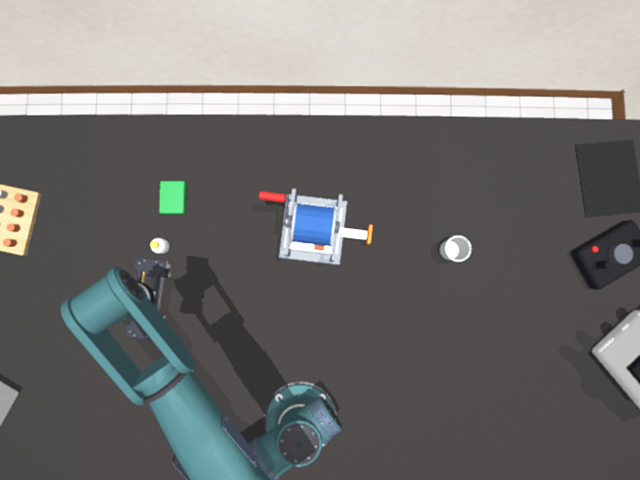

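The handle measures 65 mm beyond the axis and level with it (z = 0.134). The tray is unmoved, the plugs are in the tray, and the bystanders are at their starting pixels. Handing in.

```bash
python3 - <<'E'
from bench import ticket
from h import *
t=snapshot("top")
b=[x for c in('orange','yellow') for x in blobs(t,c,(355,215,385,255),5)]
uv=np.average([x[1] for x in b],axis=0,weights=[x[0] for x in b]) if b else (369,234)
p=plane("top",uv,.069)-C0;print('tab',uv,p@CX,p@CY)
print(ticket.close_job())
E
```

```text
tab [368.84444444 235.48888889] -0.006881325333231106 -0.16766664420773042
the job is handed in; nothing more can be done
None
```

I emptied the tumbler and handed the job in at about 15.5 s of the 64 s allowed. First I pushed the tray home by its tab. Then I gripped the crank handle, turned the drum over the top and away to about 180°, let go and moved the arm clear.

**Tray:** It stopped at the end stop, with the push force rising to about 10 N. In the final picture the tab is 168 mm from the drum's middle, against the expected 170.5 mm, which is within calibration error.

**Drum:** After release the handle was level with the axis on the far side (z = 0.134 m, 65 mm from the axis), so the port faces straight down.

**Plugs:** I saw the grey, sand and green plugs lying on the tray floor. The rust-red one was partly hidden by the drum and seen only from above, at a spot inside the tray walls. I took it to be on the tray floor, as I had no second view to measure its height.

**Bystanders:** The slide box measured at exactly its starting pixels. I checked the bottle and beaker by eye only, and they looked unmoved.

The largest wrist force I read was about 14 N, partway through the turn. No check failed.

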